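# Index the slanted painting turntable and lay the hand rest across

## Task

Turn the slanted painting turntable anticlockwise (as you look at its painted face) by its red handle, roughly a quarter turn, until the brass catch drops into the notch in the rim. Then set - do not drop - the dark wooden hand-rest bar down into the two red-lipped saddles in front of the turntable, centred so both ends reach across, and let go, leaving the turntable in its notch and everything else where it is.

Things in the scene. Friction and masses are not known exactly. Their poses are not given: they have to be found in the camera images.
- handle (a point): Red handle: round upright sleeve, 20 mm diameter, 50 mm long, spinning freely on its stem, so a firm grip need not turn with the board. Stands square to the slanted face. Site: on its axis, 34 mm out from the face, 26 mm below its outer end. z: along the handle, out of the face (35 deg from vertical, leaning to the stand's -x). x: radially outward from the turning axis, which is 78 mm away.
- hub (a point): Centre of the turntable's face, on its turning axis; z = the axis, out of the face, 35 deg from vertical leaning towards the stand's -x (robot's side); x points to the handle. Round board 95 mm radius, 101 mm with its steel rim, 12 mm thick; a painted plaque, 52 mm radius, stands 6 mm proud in the middle.
- turntable (a joint): Angle of the board, rad, growing anticlockwise seen looking at the painted face. 0 = handle straight uphill, farthest from the saddles. Starts at -0.9 to -0.6 (handle uphill, to the right). The notch comes somewhere from 0.65 to 1.05, different every time; end stops -1.0 and 1.35. Slight friction, about 3 to 5 N at the handle; stays where left.
- catch (a joint): How far the sprung brass catch roller (with a yellow bar) at the board's right side has moved in towards the axis, m: about 0 riding on the steel rim, 0.004 dropped into the rim's only notch. Then the board is held: pushing on takes roughly 10 to 15 N at the handle before it climbs out and runs on. Let go with the roller in the notch, the board centres itself.
- stand: Fixed wooden stand carrying all this, base 250 x 210 x 18 mm. Origin on the table, x from the saddles up the slope and away from the robot, y left, z up. The turning axis passes 120 mm above the origin; the board's face is 12 mm farther out along the axis.
- lamp (a point): Centre of the underside of the white lamp bar that hangs over the handle's path: 34 mm (stand's x) by 200 mm (y), 24 mm high, on two thin posts at the back of the stand. It leaves no room for a vertical gripper on the handle: come in along the handle's own slant.
- bridge_mid (a point): Point half-way between the two saddles, level with their floors, 125 mm above the table; axes as the stand's. Saddles at y = +80 and -80 mm from here, each a wooden post 16 mm long in y with a level floor 34 mm wide in x between two red lips 12 mm high. The board's face passes about 45 mm below the floors here and rises towards +x.
- rest_mid (a point): Centre of the loose hand-rest bar, dark wood with a brass-coloured band at its middle: 200 mm long (x), 24 mm wide (y), 22 mm high (z), about 0.12 kg (0.08 to 0.18). Starts flat on the table, to the left or right of the stand. It is to lie with its length along the line through the saddles.
- brush_case: Bystander: green closed brush case 190 x 50 x 28 mm, lying on the other side of the stand. Origin at the centre of its underside.
- flask: Bystander: steel flask, 70 mm diameter, 230 mm tall. Origin at the centre of its foot.
- primer_jar: Bystander: white jar with yellow cap, 72 mm diameter, 110 mm tall. Origin at the centre of its foot.
- brush_pot: Bystander: white pot of brushes, 84 mm diameter, 200 mm tall with the brushes. Origin at the centre of its foot.
- tube_blue: Bystander: blue paint tube lying in front of the stand, about 125 x 40 x 22 mm. Origin at the centre of its underside.
- tube_yellow: Bystander: yellow paint tube, about 125 x 40 x 22 mm. Origin at the centre of its underside.
- palette: Bystander: white plate used as a palette, 120 mm diameter, 14 mm high. Origin at the centre of its foot.
Mind the look-alikes: they are no part of the job. There is more than one size of the part that bears rest_mid; the job needs the largest.

How it is judged:
On the way, in this order (a step that is already met when the one before it is completed fails the run):
1. the turntable is turned anticlockwise until the catch has dropped into the notch (value of joint catch above 0.0025 m and value of joint turntable above 0.5 rad), for 0.2 s.
2. the hand rest is set down in both saddles while still held in the gripper (all of step 1 and x of rest_mid in the frame of bridge_mid between -0.009 and 0.009 m and y of rest_mid in the frame of bridge_mid between -0.016 and 0.016 m and z of rest_mid in the frame of bridge_mid between 0.006 and 0.0155 m and angle between the x axis of rest_mid and the y axis of bridge_mid, either way round below 0.08 rad and contact force between the fingers and rest_bar above 1 N), for 0.1 s.
At the end, for the whole second after the job is handed in: Catch dropped over 2.5 mm into the notch, turntable at rest (joint above 0.5 rad). Hand rest at rest in both saddles: centre within 9 mm across and 16 mm along of the middle between them, 6 to 15.5 mm above their floors, length within 0.08 rad of the line through the saddles (all of step 1 and x of rest_mid in the frame of bridge_mid between -0.009 and 0.009 m and y of rest_mid in the frame of bridge_mid between -0.016 and 0.016 m and z of rest_mid in the frame of bridge_mid between 0.006 and 0.0155 m and angle between the x axis of rest_mid and the y axis of bridge_mid, either way round below 0.08 rad and velocity of joint turntable between -0.02 and 0.02 rad/s and linear speed of rest_bar below 0.02 m/s); the robot touches nothing.
It fails at once if a bystander is pushed more than 30 mm (distance of any of brush_case, flask, primer_jar, brush_pot, tube_blue, tube_yellow, palette from where it was at the start of the episode above 0.03 m).
It fails at once if a bystander is tipped over (angle between any of brush_case, flask, primer_jar, brush_pot, tube_blue, tube_yellow, palette's own z axis and vertical above 0.5 rad).
It also fails if it takes over 72 s, if anything falls off the work surface, if the arm or the gripper's body presses on something with over 40 N, if the wrist force passes 120 N, or if a joint passes its speed limit or range.

## Robot

A 7-joint arm with a two-finger parallel gripper is mounted at the origin on the work surface. World frame = base frame: x ahead of the robot, y to its left, z up, the work surface at z = 0. Lengths are in m, angles in rad, forces in N, time in s.
With the tool pointing down it reaches from about 0.35 to 0.9 m from the base axis. Payload 8.1 kg.
Tool frame: the origin (TCP) lies midway between the tips of the shut fingers; the grasp point (between the pads) lies 19 mm behind it (arm.pinch_z is the distance from the TCP to the grasp point, in m); z points along the fingers, y is the direction in which the jaws open and shut (so a half turn about z gives the same grasp; the last joint's range is limited). The gripper opens to 92 mm and grips with 3 to 60 N. Pads are 19 mm wide; open, the fingers measure 130 mm over their backs; the gripper's body (75 mm by 190 mm) begins 47 mm behind the grasp point.
Start: joints at [1.067, 0.434, 0.025, 1.573, -0.012, 1.134, -0.075], TCP at [0.244, -0.575, 0.227] pointing down, gripper open.
Joint ranges: [-2.62, 2.62], [-0.44, 2.09], [-1.27, 1.32], [0.08, 2.57], [-1.32, 4.46], [0.12, 2], [-2.74, 2.74]. Speed limits (rad/s): [2.22, 2.22, 3.01, 3.01, 3.14, 3.14, 3.14].

## Interface

Orientations are given as a rotation vector (axis times angle).
In Python, from cell import arm, eyes gives the robot as it stands.
- The arm moves only by the tool apply_moves, never from a script. Its argument "targets" is one flat list of numbers, 5 for each row, row after row: the closure, from 0 (fully open) to 1 (shut), then the shift along the tool's x, y, z each as a share of 40 cm, from -1 to 1, then the turn about the tool's z as a share of pi/2 rad, from -1 to 1. A call has 1 to 20 rows; each row shifts and turns the commanded pose from where the row before left it, along the tool's axes as they then stand; what a row does not reach is not made up. A row lasts 1/8 s, in which the tool goes at most 62.5 mm and 10.7 degrees, less where a joint would pass 70% of its speed; a pose out of reach is approached as far as the arm can. A call with a number of a shift or a turn outside -1 to 1 is refused whole. A call with a gripper value outside its range is refused whole. The fingers move at their own pace and stop on an object; "grip_force" is the grip in N (left out, the last holds). Time passes only in rows, so rows that do not move let the fingers close. It gives the time, the measured TCP pose, the force and the opening at its end, in the units of the state.
- arm.observe(): the state, without advancing time (a new reading comes with each control period).
- eyes.get_image(name): name is "side" or "top" or "wrist"; returns the picture (400x640x3 uint8, red, green, blue); there is no depth.
- eyes.camera_params(name): a dict with "camera_matrix" (3x3 intrinsics, pixels), "xyz" and "attitude" of the camera in the world; the wrist camera has in their place "hand_eye" (4x4, takes a point from camera to tool coordinates, whose origin is the TCP and whose axes are the flange's). Camera axes: x right, y down, z forward; pixel columns grow to the right and rows downward; lengths in m; the calibration is good to about 2 mm. A picture is of the moment at which its call begins: read the wrist's pose just before it. camera_params takes no time and is no camera call.
- arm.sign_off(): hands the job in, once; it reports no verdict.
The state is a dict: "clock": time; "joints": joint angles; "dq": joint speeds; "joint_efforts": joint torques, N m; "position": TCP position; "ee_rot": TCP orientation; "force": force on the tool from outside, world axes, zero at the start; "ft_torque": the same for the moment, N m; "width": opening from 0.0 (shut) to 1.0 (fully open).
Only numpy, scipy, OpenCV 4.12 (cv2) and the standard library are available. Lean on these libraries where they do the work, as an engineer would, in place of code of your own. Each camera call takes 0.05 s, during which the arm holds its last target.

## Working session

There is one attempt and no reset: what is moved stays moved. The work goes in short steps, Python scripts to look and compute and a tool call to move; the robot and the scene stay as the last step left them, time stands still between calls to the robot, and variables do not carry over. Pictures are saved under pics/ and viewed, and the job is handed in when it is done.

Besides the shell and the picture viewer there is one more tool, called after "Call:" as a command line: name --argument value ..., lists and objects as JSON in quotes. apply_moves: Moves the arm, as the interface text tells. Its arguments: {"type":"object","properties":{"targets":{"type":"array"},"grip_force":{"type":"number"}},"required":["targets"]}

```bash
ls; mkdir -p pics; python3 - <<'E'
from cell import arm, eyes
import cv2
print(arm.observe(), arm.pinch_z)
for n in ("side","top","wrist"):
    print(n,eyes.camera_params(n))
    cv2.imwrite(f"pics/{n}0.png",eyes.get_image(n)[:,:,::-1])
E
```

```text
pics
{'clock': 0.0, 'joints': array([ 1.06741289,  0.43517846,  0.024954  ,  1.57410496, -0.01157928,
        1.13398627, -0.07513476]), 'dq': array([-1.93751701e-03,  7.44069343e-04,  5.17738174e-04, -5.76937162e-04,
        5.18373716e-05,  5.31372353e-04, -1.53709813e-03]), 'joint_efforts': array([-4.69434667e-05, -6.67845654e+01,  9.84241515e-01, -3.14465153e+01,
       -6.07768586e-02,  4.28887631e-02,  1.23529690e-04]), 'position': array([ 0.24358903, -0.57502259,  0.22596937]), 'ee_rot': array([-3.07731413e+00, -6.24931519e-01,  7.06487549e-04]), 'force': array([-0.73673729,  0.19657276,  0.58001567]), 'ft_torque': array([ 0.00300177, -0.01826977,  0.00305844]), 'width': 1.0028236353058495} 0.0188
side {'camera_matrix': array([[416.27869771,   0.        , 321.19186961],
       [  0.        , 416.27869771, 198.89678336],
       [  0.        ,   0.        ,   1.        ]]), 'xyz': array([0.19505901, 0.83464772, 0.97592365]), 'attitude': array([-0.40680098,  2.71784702, -1.24764895])}
top {'camera_matrix': array([[439.32596523,   0.        , 319.45193416],
       [  0.        , 439.32596523, 197.61274394],
       [  0.        ,   0.        ,   1.        ]]), 'xyz': array([ 0.23721286, -0.00612242,  1.35059369]), 'attitude': array([-2.11143497,  2.12402833, -0.19900008])}
wrist {'camera_matrix': array([[276.79813309,   0.        , 319.9167079 ],
       [  0.        , 276.79813309, 205.20480163],
       [  0.        ,   0.        ,   1.        ]]), 'hand_eye': array([[-4.65357195e-04, -9.53888533e-01, -3.00160708e-01,
         8.12437127e-02],
       [ 9.99999890e-01, -4.28410217e-04, -1.88903973e-04,
         6.92482165e-04],
       [ 5.16014198e-05, -3.00160763e-01,  9.53888628e-01,
        -1.59222862e-01],
       [ 0.00000000e+00,  0.00000000e+00,  0.00000000e+00,
         1.00000000e+00]])}
```

View pics/side0.png

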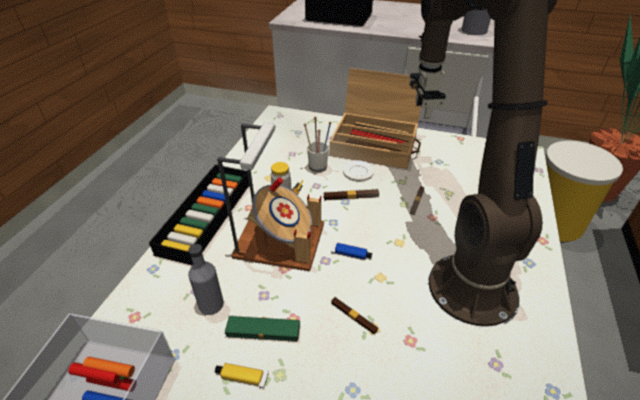

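View pics/top0.png

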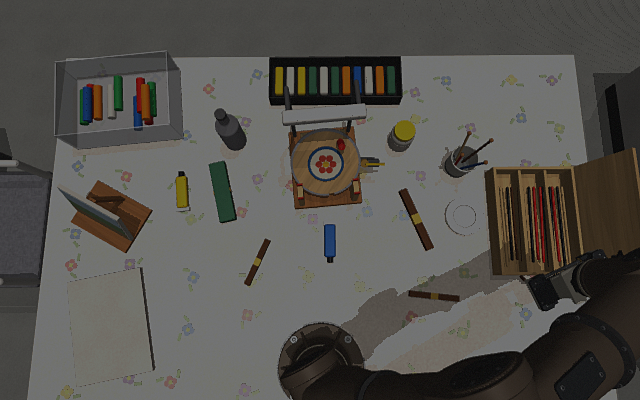

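View pics/wrist0.png

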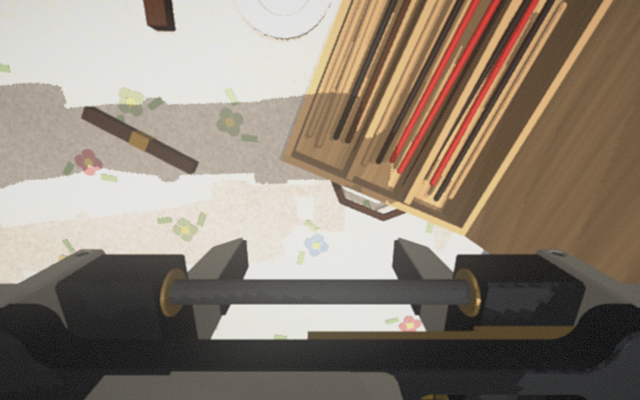

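The top view shows the stand at about (326,170), the red handle at (340,145), and the largest bar at (416,219), right of the stand. The smaller look-alike bars are at (257,262) and (434,296). Next: helpers and enlarged crops.

```bash
cat > h.py <<'E'
import numpy as np, cv2
from scipy.spatial.transform import Rotation as R
from cell import arm, eyes
def cam(n, st=None):
    p=eyes.camera_params(n); K=p["camera_matrix"]
    if n!="wrist": return K,R.from_rotvec(p["attitude"]).as_matrix(),np.array(p["xyz"])
    st=st or arm.observe(); T=np.eye(4);T[:3,:3]=R.from_rotvec(st["ee_rot"]).as_matrix();T[:3,3]=st["position"]
    M=T@p["hand_eye"]; return K,M[:3,:3],M[:3,3]
def proj(c,P):
    K,r,t=c; q=(np.atleast_2d(P)-t)@r; q=q@K.T; return q[:,:2]/q[:,2:]
def ray(c,uv):
    K,r,t=c; d=np.linalg.solve(K,[uv[0],uv[1],1.]); d=r@d; return t,d/np.linalg.norm(d)
def onplane(c,uv,z):
    t,d=ray(c,uv); return t+d*(z-t[2])/d[2]
def tri(*cu):
    A=np.zeros((3,3));b=np.zeros(3)
    for c,uv in cu:
        t,d=ray(c,uv);M=np.eye(3)-np.outer(d,d);A+=M;b+=M@t
    p=np.linalg.solve(A,b)
    return p,[np.linalg.norm((np.eye(3)-np.outer(ray(c,uv)[1],ray(c,uv)[1]))@(p-ray(c,uv)[0])) for c,uv in cu]
def crop(img,x0,y0,x1,y1,s,gain=1.0):
    return cv2.resize(cv2.convertScaleAbs(img[y0:y1,x0:x1],alpha=gain),None,fx=s,fy=s,interpolation=cv2.INTER_CUBIC)
E
python3 - <<'E'
from h import *
t=cv2.imread("pics/top0.png");s=cv2.imread("pics/side0.png")
cv2.imwrite("pics/topc.png",crop(t,270,90,450,260,4.4,1.8)[:600])
cv2.imwrite("pics/topc.png",crop(t,270,95,380,215,5,1.9))
cv2.imwrite("pics/sidec.png",crop(s,220,110,350,280,3.5,1.2))
c=cam("top")
for uv in [(326,170),(416,219),(257,262),(360,296)]: print(uv,onplane(c,uv,0.02))
for n in ("top","side"):
    c=cam(n); print(n, proj(c,[0,0,0]),c[1][:,2])
E
```

```text
(326, 170) [ 0.58472777 -0.02051109  0.02      ]
(416, 219) [ 0.42852448 -0.29397115  0.02      ]
(257, 262) [0.3012224  0.18899376 0.02      ]
(360, 296) [ 0.19996442 -0.11781547  0.02      ]
top [[320.55176993 366.31938463]] [ 0.19160233  0.00482338 -0.98146079]
side [[470.87068636 288.20266317]] [ 0.22195917 -0.72509467 -0.65189864]
```

View pics/topc.png

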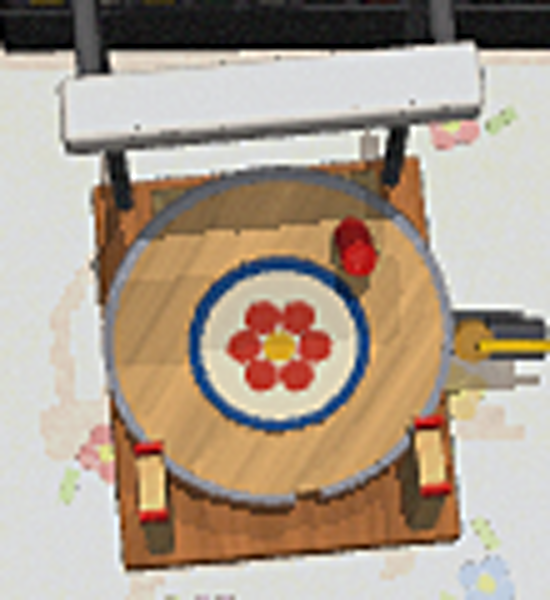

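View pics/sidec.png

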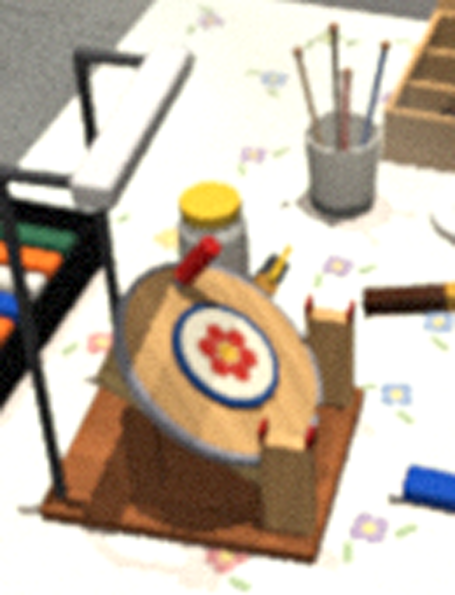

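```bash
python3 - <<'E'
from h import *
from scipy.optimize import least_squares
T=cam("top");S=cam("side")
tc=lambda u,v:(u/5+270-.4,v/5+95-.4); sc=lambda u,v:(u/3.5+220-.4,v/3.5+110-.4)
fl=tri((T,tc(280,346)),(S,sc(230,352))); print("flower",fl)
hd=tri((T,tc(360,258)),(S,sc(210,247))); print("handle end",hd)
a=np.radians(35); n=np.array([-np.sin(a),0,np.cos(a)])
corn=[onplane(T,tc(*q),.018) for q in [(95,188),(418,157),(460,537),(127,567)]]
print("corners",np.round(corn,4), np.mean(corn,0))
sl=onplane(T,tc(152,482),.125); sr=onplane(T,tc(431,456),.125); print("saddles",sl,sr,np.linalg.norm(sl-sr),(sl+sr)/2)
d=sl-sr; yaw=np.arctan2(-d[0],d[1]); print("yaw",yaw)
d2=corn[0]-corn[1]; d3=corn[3]-corn[2]; print([np.arctan2(-d[0],d[1]) for d in (d2,d3)])
d4=corn[0]-corn[3];d5=corn[1]-corn[2]; print([np.arctan2(d[1],d[0]) for d in (d4,d5)])
# fit stand pose
bx=-0.078
pts=[np.array([0,0,.12])+n*.018]; uv=[(T,tc(280,346),0),(S,sc(230,352),0)]
def model(p):
    x,y,w,bx=p; Rz=R.from_euler('z',w).as_matrix(); o=np.array([x,y,0])
    W=lambda q:o+Rz@np.array(q)
    r=[]
    r+=list((proj(T,W(pts[0]))[0]-tc(280,346)))+list(proj(S,W(pts[0]))[0]-sc(230,352))
    r+=list(proj(T,W([bx,.08,.125]))[0]-tc(152,482))+list(proj(T,W([bx,-.08,.125]))[0]-tc(431,456))
    for (ex,u) in ((.020,(265,420)),(-.020,(311,422))): pass
    r+=list(proj(S,W([bx,.08,.125]))[0]-sc(288,436))+list(proj(S,W([bx,-.08,.125]))[0]-sc(330,314))
    return np.array(r)
f=least_squares(model,[.58,-.02,.1,-.078]); print(f.x,np.round(f.fun,2))
x,y,w,bx=f.x;Rz=R.from_euler('z',w).as_matrix(); o=np.array([x,y,0])
print("bridge",o+Rz@[bx,0,.125])
# angles on face: handle, notch
hub=o+Rz@(np.array([0,0,.12])+n*.012); N=Rz@n; up=Rz@[np.cos(a),0,np.sin(a)]; lf=np.cross(N,up)
def ang(p): q=p-hub; return np.arctan2(q@lf,q@up),np.hypot(q@lf,q@up),q@N
print("hub",hub,"N",N,"handle tri",ang(hd[0]))
def face(uv,h):
    t,d=ray(T,uv); return t+d*((hub+N*h-t)@N)/(d@N)
print("handle face60",ang(face(tc(360,258),.06)), "notch",ang(face(tc(308,491),0)),"roller",ang(face(tc(462,345),0)))
E
```

```text
flower (array([ 0.57076656, -0.01856017,  0.13607632]), [np.float64(0.0018942128779354298), np.float64(0.0018942128779352915)])
handle end (array([ 0.59972046, -0.06131573,  0.21141495]), [np.float64(0.0010428638079510054), np.float64(0.001042863807950942)])
corners [[ 0.7102  0.0975  0.018 ]
 [ 0.7295 -0.1085  0.018 ]
 [ 0.4827 -0.1294  0.018 ]
 [ 0.4653  0.0758  0.018 ]] [ 0.59692919 -0.01613685  0.018     ]
saddles [0.49604981 0.05526568 0.125     ] [ 0.51016984 -0.10409227  0.125     ] 0.15998228258499533 [ 0.50310982 -0.0244133   0.125     ]
yaw 0.088374937287269
[np.float64(0.09300217658901173), np.float64(0.08479183070272106)]
[np.float64(0.08829320926853645), np.float64(0.0846375695790858)]
[ 0.58149235 -0.01789823  0.09082603 -0.08060695] [ 0.2   0.63 -0.69  0.06  0.28  0.72  0.29  0.58 -0.85  0.47 -0.56 -0.48]
bridge [ 0.50121765 -0.02520937  0.125     ]
hub [ 0.5746378  -0.01852252  0.12982982] N [-0.57121224 -0.05202407  0.81915204] handle tri (np.float64(-0.6111184595539766), np.float64(0.07823826826158328), np.float64(0.05472937810032055))
handle face60 (np.float64(-0.586020576055365), np.float64(0.08022447957390434), np.float64(0.060000000000000005)) notch (np.float64(-3.0404776709774204), np.float64(0.09281429435633809), np.float64(-2.273535223008368e-17)) roller (np.float64(-1.6669945254527603), np.float64(0.1050934023466682), np.float64(2.275210289353831e-16))
```

```bash
python3 - <<'E'
from h import *
t=cv2.imread("pics/top0.png");s=cv2.imread("pics/side0.png")
a=crop(t,275,75,375,130,7,2.2);cv2.imwrite("pics/l1.png",a)
b=crop(s,210,110,290,190,7,1.0);cv2.imwrite("pics/l2.png",b)
E
```

```text
(no output)
```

View pics/l1.png

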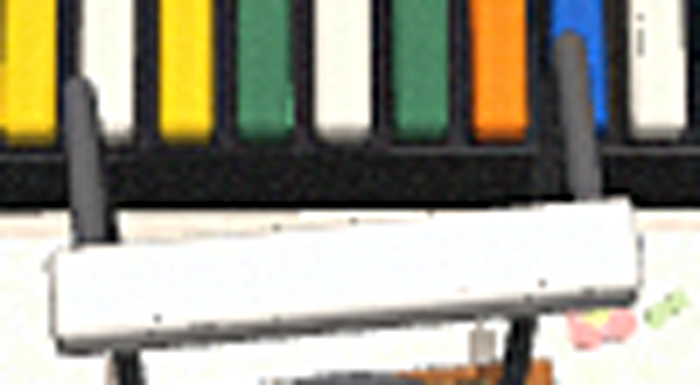

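View pics/l2.png

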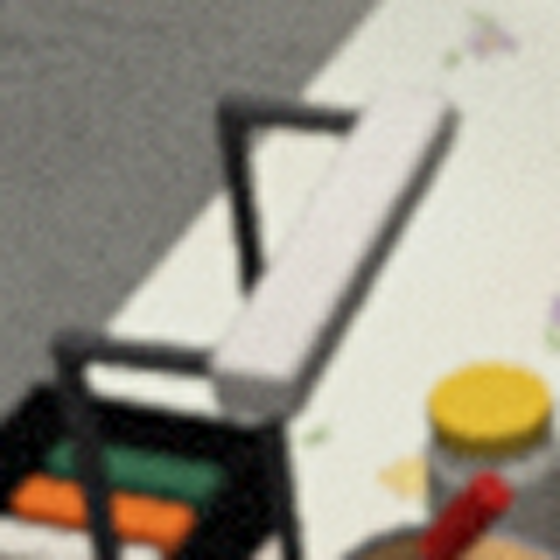

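```bash
python3 - <<'E'
from h import *
T=cam("top");S=cam("side")
A=lambda u,v:(u/7+275-.4,v/7+75-.4);B=lambda u,v:(u/7+210-.4,v/7+110-.4)
o=np.array([.5815,-.0179,0]);Rz=R.from_euler('z',.0895).as_matrix()
for n,a,b in (("FL",A(58,340),B(288,385)),("BL",A(57,255),B(215,378)),("FR",A(635,292),B(447,112))):
    p,e=tri((T,a),(S,b)); print(n,"stand:",Rz.T@(p-o),e[0])
for n,q in (("handle top",(0.0106-.0,0,.241)),):pass
# bar corners, other objects
print(onplane(T,(416,219),.022))
st=arm.observe();print(R.from_rotvec(st["ee_rot"]).as_matrix())
E
```

```text
FL stand: [0.03567984 0.09902212 0.36726579] 0.0005115333244445346
BL stand: [0.06546128 0.09687839 0.36496398] 0.0018867070985009568
FR stand: [ 0.03585825 -0.09677656  0.36402577] 0.00025372977086473225
[ 0.42823692 -0.29353848  0.022     ]
[[ 9.20788147e-01  3.90062645e-01 -5.66995309e-04]
 [ 3.90063039e-01 -9.20787566e-01  1.04063691e-03]
 [-1.16168646e-04 -1.17937004e-03 -9.99999298e-01]]
```

The tool can only shift and turn about its own z, so it can't tilt to the handle's slant. A vertical gripper body would hit the lamp (stand x 0.035–0.069, underside z≈0.341). My plan is to grip the bar first, off-centre, and push the handle sideways with the bar's end under the lamp, keeping the gripper body on the robot's side. I'll set the bar in the saddles afterwards. First I'll measure the bar.

```bash
cat > bar.py <<'E'
from h import *
def bar(img,c,box,z=.022,dark=None):
    x0,y0,x1,y1=box; sub=img[y0:y1,x0:x1].astype(int)
    g=cv2.GaussianBlur(sub.astype(np.uint8),(0,0),.7); hsv=cv2.cvtColor(g,cv2.COLOR_BGR2HSV)
    bg=np.median(hsv[...,2]); m=((hsv[...,2]<0.6*bg)|(hsv[...,1]>110)).astype(np.uint8)
    cs,_=cv2.findContours(m,cv2.RETR_EXTERNAL,cv2.CHAIN_APPROX_NONE); k=max(cs,key=cv2.contourArea)
    return k.reshape(-1,2)+[x0,y0], m
if __name__=="__main__":
    t=cv2.imread("pics/top0.png");T=cam("top")
    k,m=bar(t,T,(392,178,442,260)); cv2.imwrite("pics/bar.png",np.hstack([crop(t,392,178,442,260,7,2),cv2.cvtColor(cv2.resize(m*255,None,fx=7,fy=7),cv2.COLOR_GRAY2BGR)]))
    P=np.array([onplane(T,q,.015)[:2] for q in k])
    print(cv2.minAreaRect(k.astype(np.float32)), cv2.minAreaRect((P*1000).astype(np.float32)))
E
python3 bar.py
```

```text
((415.45123291015625, 219.0609893798828), (65.02386474609375, 9.28912353515625), 65.224853515625) ((430.2054748535156, -292.88861083984375), (198.21942138671875, 28.87461280822754), 22.329099655151367)
```

View pics/bar.png

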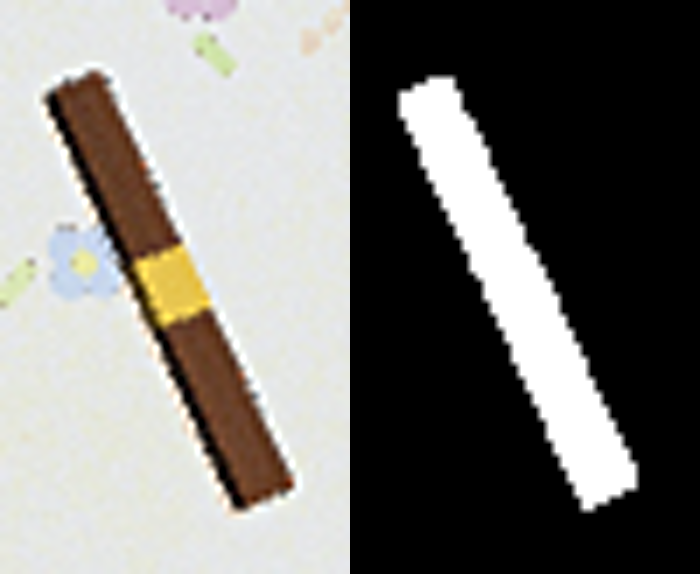

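Call:
apply_moves --targets '[0, 0.0824, -0.0584, 0.02, 0.007, 0, 0.0824, -0.0584, 0.02, 0, 0, 0.0824, -0.0584, 0.02, 0, 0, 0.0824, -0.0584, 0.02, 0, 0, 0.0824, -0.0584, 0.02, 0, 0, 0.0824, -0.0584, 0.02, 0, 0, 0.0824, -0.0584, 0.02, 0, 0, 0.0824, -0.0584, 0.02, 0, 0, 0, 0, 0, 0, 0, 0, 0, 0, 0]' --grip_force 50

```text
clock: 1.4
position: [0.416, -0.3026, 0.1626]
ee_rot: [3.082, 0.608, -0.001]
force: [0.4, -0.3, -0.3]
width: 0.998
```

```bash
python3 - <<'E'
from h import *
st=arm.observe(); Rm=R.from_rotvec(st["ee_rot"]).as_matrix()
print(st["clock"],st["position"],st["joints"],st["force"]);print(np.degrees(np.arctan2(Rm[1,0],Rm[0,0])),Rm[:,2])
im=eyes.get_image("wrist")[:,:,::-1]; cv2.imwrite("pics/w1.png",im)
W=cam("wrist",st)
p=st["position"]; 
for n,q in (("mid",(.430,-.2935,.022)),): print(n,proj(W,q))
E
```

```text
1.4 [ 0.41602802 -0.30256688  0.16264927] [ 0.59561955  0.3288791  -0.09054045  1.91555622  0.03790045  0.89907919
 -0.69470654] [ 0.41708799 -0.28188825 -0.27166803]
22.333064815026788 [-5.01531107e-04 -2.42905304e-04 -9.99999845e-01]
mid [[316.53194131 179.66219767]]
```

View pics/w1.png

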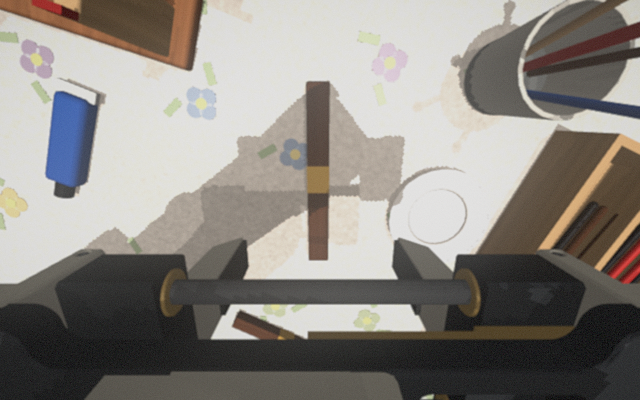

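The bar is straight ahead and aligned, with its band at (317,180) as predicted. I'm descending and gripping about 17 mm off its middle.

Call:
apply_moves --targets '[0, 0, 0, 0.1, 0, 0, 0, 0, 0.1, 0, 0, 0, 0, 0.1, 0, 0, 0, 0, 0.06, 0, 0, 0, 0, 0.034, 0, 0, 0, 0, 0, 0, 1, 0, 0, 0, 0, 1, 0, 0, 0, 0, 1, 0, 0, 0, 0, 1, 0, 0, 0, 0, 1, 0, 0, 0, 0, 1, 0, 0, 0, 0, 1, 0, 0, 0, 0, 1, 0, 0, 0, 0]' --grip_force 55

```text
clock: 3.2
position: [0.4163, -0.3021, 0.0051]
ee_rot: [-3.082, -0.608, 0.0]
force: [-0.1, 1.2, 1.1]
width: 0.256
```

Call:
apply_moves --targets '[1, 0, 0, -0.05, 0, 1, 0, 0, -0.0925, 0, 1, 0, 0, -0.105, 0, 1, 0, 0, -0.105, 0, 1, 0, 0, -0.105, 0, 1, 0, 0, -0.105, 0, 1, 0.051, -0.08, 0, 0, 1, 0.051, -0.08, 0, 0, 1, 0.051, -0.08, 0, 0, 1, 0.051, -0.08, 0, 0, 1, 0.051, -0.08, 0, 0, 1, 0, 0, 0, 0]'

```text
clock: 4.7
position: [0.4503, -0.1124, 0.2301]
ee_rot: [-3.08, -0.616, -0.001]
force: [0.1, -0.7, -1.3]
width: 0.253
```

Call:
apply_moves --targets '[1, 0, 0, 0, -0.113, 1, 0, 0, 0, -0.113, 1, 0, 0, 0, -0.113, 1, 0, 0, 0, -0.113, 1, 0, 0, 0, -0.113, 1, 0, 0, 0, -0.113, 1, 0, 0, 0, -0.113, 1, 0, 0, 0, -0.113, 1, 0, 0, 0, -0.113, 1, 0, 0, 0, -0.113, 1, 0, 0, 0, -0.113, 1, 0, 0, 0, -0.113, 1, 0, 0, 0, -0.113, 1, 0, 0, 0, -0.113, 1, 0, 0, 0, -0.113, 1, 0, 0, 0, -0.113, 1, 0, 0, 0, 0]'

```text
clock: 6.82
position: [0.4496, -0.1165, 0.2299]
ee_rot: [0.135, -3.138, 0.0]
force: [0.6, -0.2, -0.9]
width: 0.257
```

```bash
cat > look.py <<'E'
from h import *
import sys
def stand(p):
    o=np.array([.5815,-.0179,0]);Rz=R.from_euler('z',.0895).as_matrix(); return Rz.T@(np.array(p)-o)
def go(tag,names):
    st=arm.observe(); Rm=R.from_rotvec(st["ee_rot"]).as_matrix()
    print(round(st["clock"],2),"world",st["position"].round(4),"stand",stand(st["position"]).round(4),"yaw",np.arctan2(Rm[1,0],Rm[0,0]).round(4),"tz",Rm[:,2].round(3),"F",st["force"].round(1),"w",round(st["width"],3),"q",st["joints"].round(2))
    for n in names:
        im=eyes.get_image(n)[:,:,::-1]; cv2.imwrite(f"pics/{n}_{tag}.png",im)
        b=(250,80,430,230,4,1.9) if n=="top" else (200,80,420,290,2.8,1.1)
        if n!="wrist": cv2.imwrite(f"pics/{n}_{tag}c.png",crop(im,*b))
if __name__=="__main__": go(sys.argv[1],sys.argv[2:])
E
python3 look.py a side top
```

```text
6.83 world [ 0.4496 -0.1165  0.2299] stand [-0.1402 -0.0864  0.2299] yaw -3.0559 tz [-0. -0. -1.] F [ 0.6 -0.2 -0.9] w 0.257 q [ 0.67  0.23 -0.63  1.9   0.16  1.05  1.63]
```

View pics/side_ac.png

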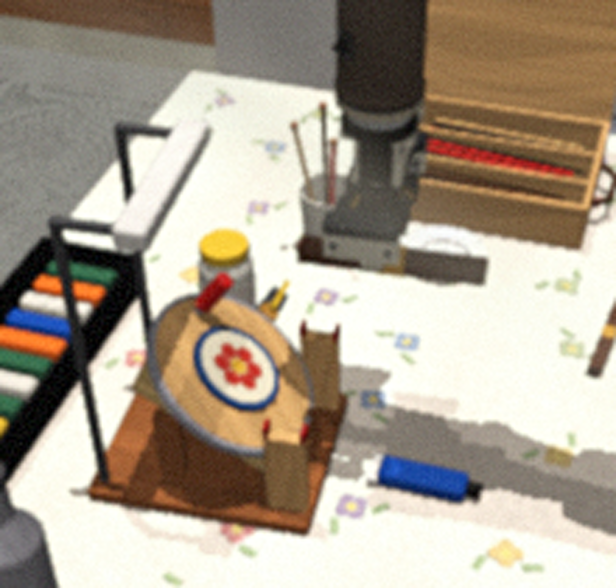

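View pics/top_ac.png

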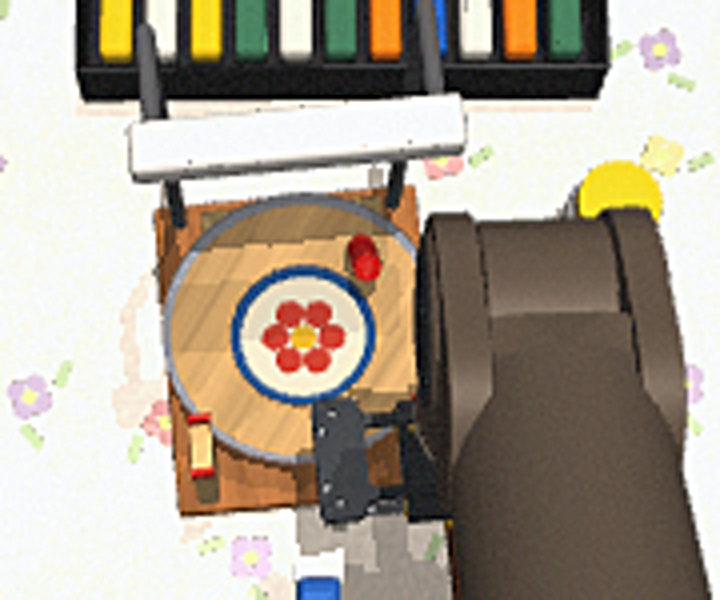

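The bar is held square and points up the slope, 19 mm to the right of the handle's line. I'm moving it under the lamp beside the handle.

Call:
apply_moves --targets '[1, 0, 0, 0.045, 0, 1, 0, 0, 0.04, 0, 1, -0.07, 0, 0, 0, 1, -0.07, 0, 0, 0, 1, -0.07, 0, 0, 0, 1, -0.065, 0, 0, 0, 1, 0, 0, 0, 0]'

```text
clock: 7.8
position: [0.5607, -0.1052, 0.1952]
ee_rot: [0.137, -3.139, -0.001]
force: [-0.8, 0.2, -0.9]
width: 0.256
```

```bash
python3 look.py b side
```

```text
7.8 world [ 0.5607 -0.1052  0.1952] stand [-0.0285 -0.0851  0.1952] yaw -3.0545 tz [-0.     0.001 -1.   ] F [-0.8  0.2 -0.9] w 0.256 q [ 0.51  0.44 -0.59  1.71  0.27  1.07  1.5 ]
```

View pics/side_bc.png

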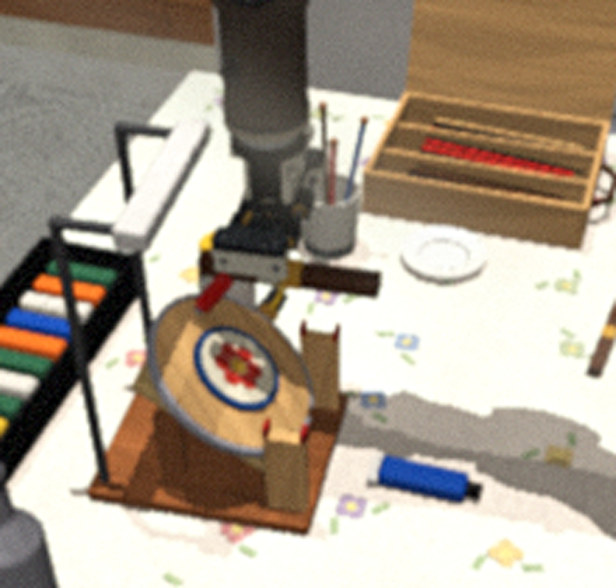

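Call:
apply_moves --targets '[1, 0, 0.0125, 0, 0, 1, 0, 0.0125, 0, 0, 1, 0, 0.0125, 0, 0, 1, 0, 0.0125, 0, 0, 1, 0, 0.0125, 0, 0, 1, 0, 0.0125, 0, 0, 1, 0, 0.0125, 0, 0, 1, 0, 0.0125, 0, 0]'

```text
clock: 8.85
position: [0.5562, -0.0689, 0.1964]
ee_rot: [-0.132, 3.138, -0.006]
force: [0.3, -8.7, 2.1]
width: 0.25
```

```bash
python3 look.py c side
```

```text
8.85 world [ 0.5562 -0.0689  0.1964] stand [-0.0298 -0.0486  0.1964] yaw -3.0572 tz [ 0.001 -0.004 -1.   ] F [ 0.3 -8.7  2.1] w 0.25 q [ 0.46  0.43 -0.6   1.74  0.27  1.06  1.43]
```

View pics/side_cc.png

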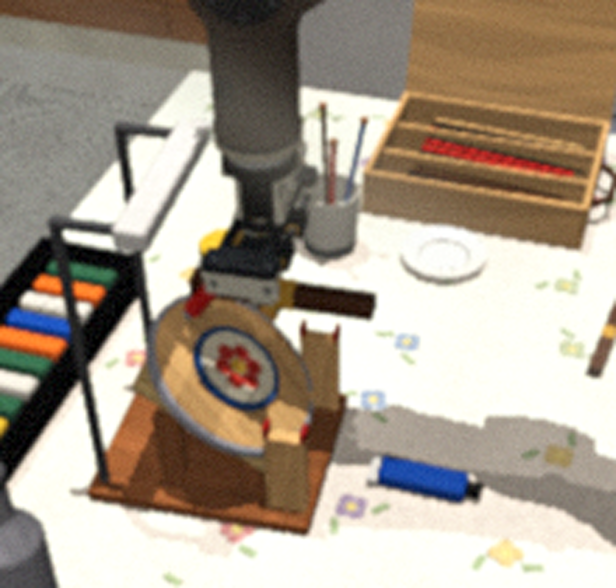

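The handle is moving and the bar is bearing on it at about 9 N. I'll continue.

Call:
apply_moves --targets '[1, 0, 0.0125, 0, 0, 1, 0, 0.0125, 0, 0, 1, 0, 0.0125, 0, 0, 1, 0, 0.0125, 0, 0, 1, 0, 0.0125, 0, 0, 1, 0, 0.0125, 0, 0, 1, 0, 0.0125, 0, 0, 1, 0, 0.0125, 0, 0, 1, 0, 0.0125, 0, 0, 1, 0, 0.0125, 0, 0]'

```text
clock: 10.15
position: [0.5512, -0.0188, 0.1961]
ee_rot: [0.133, -3.138, 0.005]
force: [-1.7, -8.7, 1.3]
width: 0.253
```

```bash
python3 look.py d side top
```

```text
10.15 world [ 0.5512 -0.0188  0.1961] stand [-0.0302  0.0018  0.1961] yaw -3.0568 tz [-0.001 -0.003 -1.   ] F [-1.7 -8.7  1.3] w 0.253 q [ 0.38  0.42 -0.61  1.76  0.27  1.05  1.33]
```

View pics/side_dc.png

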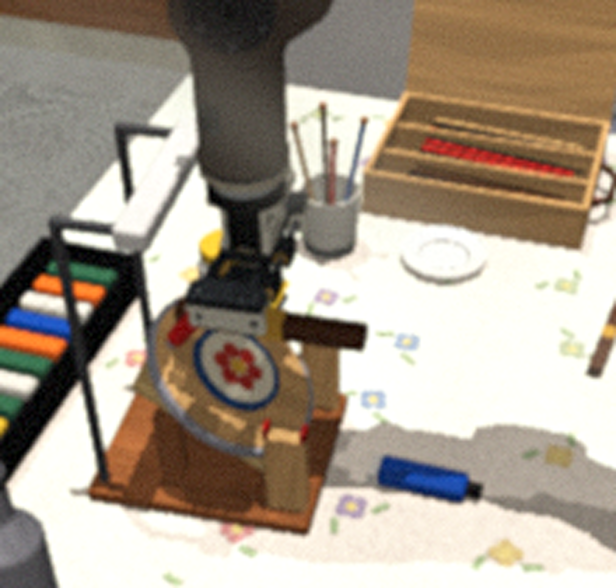

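View pics/top_dc.png

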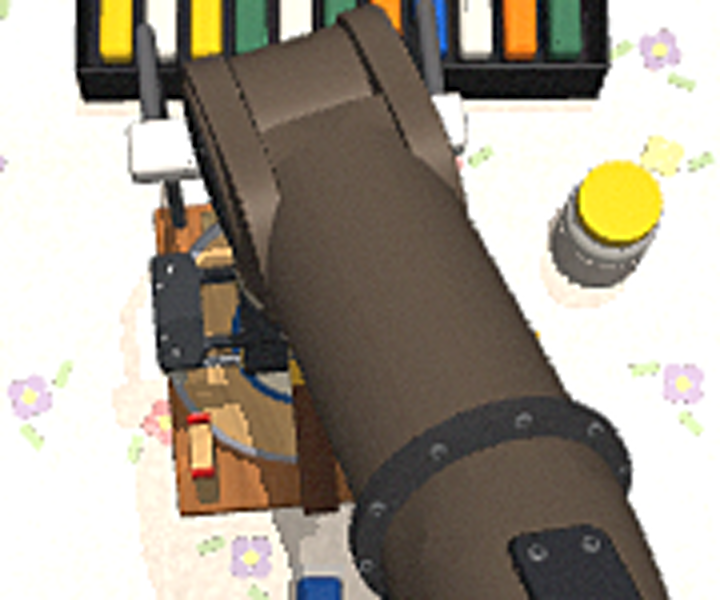

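Call:
apply_moves --targets '[1, 0, 0.0125, 0, 0, 1, 0, 0.0125, 0, 0, 1, 0, 0.0125, 0, 0, 1, 0, 0.0125, 0, 0, 1, 0, 0, 0, 0]'

```text
clock: 10.88
position: [0.5495, 0.0017, 0.1961]
ee_rot: [0.135, -3.138, 0.004]
force: [-1.8, -6.5, 1.0]
width: 0.256
```

Call:
apply_moves --targets '[1, 0, 0.006, 0, 0]'

```text
clock: 11.0
position: [0.5492, 0.0032, 0.196]
ee_rot: [0.133, -3.138, 0.006]
force: [-1.5, -9.2, 2.0]
width: 0.255
```

Call:
apply_moves --targets '[1, 0, 0.006, 0, 0]'

```text
clock: 11.12
position: [0.549, 0.0053, 0.196]
ee_rot: [0.133, -3.138, 0.006]
force: [-1.2, -10.5, 2.0]
width: 0.253
```

```bash
python3 look.py e side
```

```text
11.12 world [0.549  0.0053 0.196 ] stand [-0.0303  0.0261  0.196 ] yaw -3.057 tz [-0.001 -0.004 -1.   ] F [ -1.2 -10.5   2. ] w 0.253 q [ 0.34  0.41 -0.62  1.76  0.27  1.05  1.29]
```

View pics/side_ec.png

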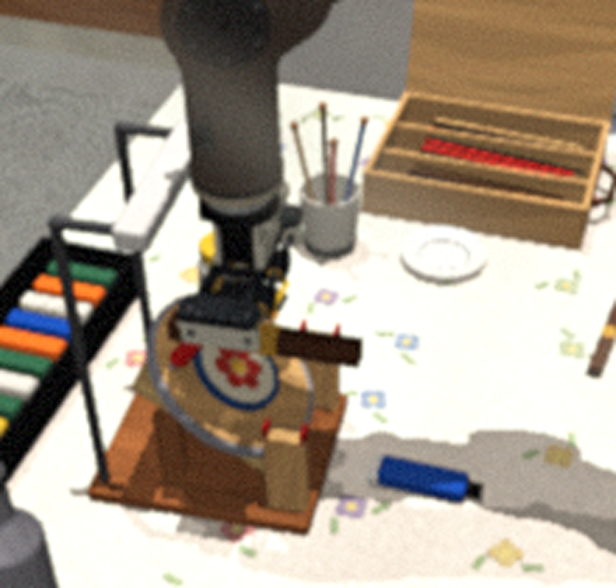

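Call:
apply_moves --targets '[1, 0, 0.006, 0, 0]'

```text
clock: 11.3
position: [0.5487, 0.0074, 0.1959]
ee_rot: [0.132, -3.137, 0.007]
force: [-2.6, -9.9, 1.3]
width: 0.26
```

Call:
apply_moves --targets '[1, 0, 0.005, 0, 0]'

```text
clock: 11.42
position: [0.5486, 0.0102, 0.196]
ee_rot: [0.133, -3.138, 0.005]
force: [-1.1, -4.0, 0.8]
width: 0.251
```

Call:
apply_moves --targets '[1, 0, 0.005, 0, 0]'

```text
clock: 11.55
position: [0.5485, 0.0129, 0.1961]
ee_rot: [0.135, -3.138, 0.004]
force: [-1.4, -10.0, 1.3]
width: 0.256
```

```bash
python3 look.py f side top
```

```text
11.55 world [0.5485 0.0129 0.1961] stand [-0.0301  0.0336  0.1961] yaw -3.0557 tz [-0.001 -0.003 -1.   ] F [ -1.4 -10.    1.3] w 0.256 q [ 0.33  0.41 -0.62  1.76  0.27  1.05  1.27]
```

View pics/side_fc.png

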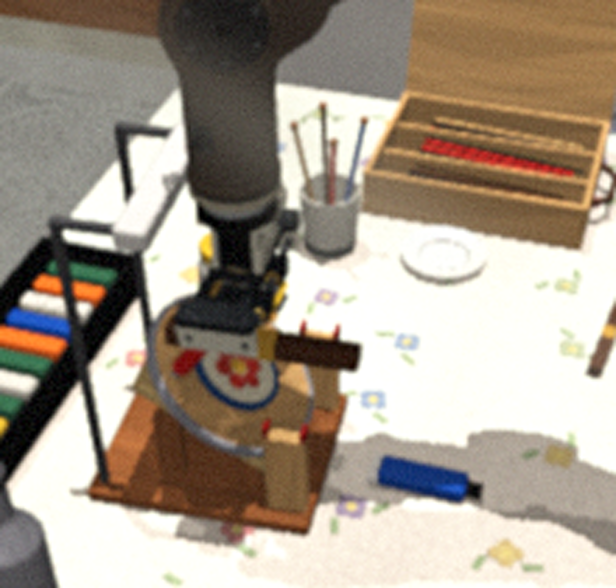

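View pics/top_fc.png

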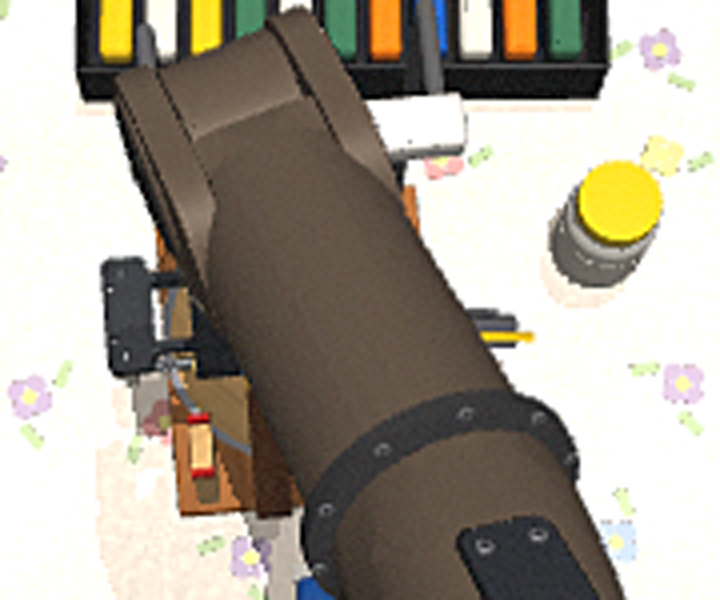

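```bash
python3 - <<'E'
from h import *
L=[]
for n in ("top0","top_f"):
    im=cv2.imread(f"pics/{n}.png"); L.append(crop(im,358,150,398,180,9,2))
    hsv=cv2.cvtColor(im[155:172,372:398],cv2.COLOR_BGR2HSV)
    g=im[155:172,372:398].astype(float); ye=np.clip(g[...,1]-g[...,0]-20,0,None)
    print(n,[ (c+372,int(v)) for c,v in enumerate(ye.max(0))])
cv2.imwrite("pics/cmp.png",np.vstack(L))
E
```

```text
top0 [(372, 70), (373, 70), (374, 69), (375, 70), (376, 72), (377, 70), (378, 74), (379, 70), (380, 69), (381, 67), (382, 67), (383, 67), (384, 41), (385, 0), (386, 0), (387, 0), (388, 0), (389, 0), (390, 0), (391, 0), (392, 0), (393, 0), (394, 0), (395, 0), (396, 0), (397, 0)]
top_f [(372, 91), (373, 87), (374, 88), (375, 82), (376, 87), (377, 90), (378, 88), (379, 87), (380, 83), (381, 82), (382, 80), (383, 27), (384, 0), (385, 0), (386, 0), (387, 0), (388, 0), (389, 0), (390, 0), (391, 0), (392, 0), (393, 0), (394, 0), (395, 0), (396, 0), (397, 0)]
```

View pics/cmp.png

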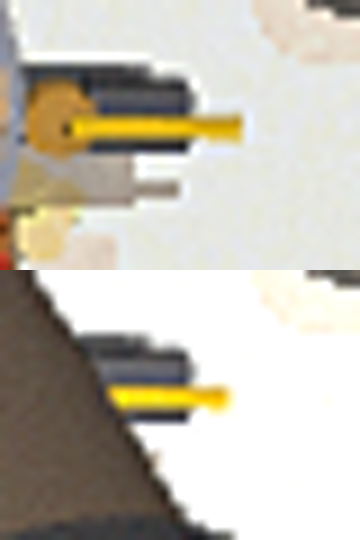

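The yellow bar's end went from column 384.6 to 383.3, about 3.5 mm inward, and the force dipped on the way, so the catch has dropped. I'll back off gently and withdraw.

Call:
apply_moves --targets '[1, 0, -0.006, 0, 0, 1, 0, -0.01, 0, 0, 1, 0, -0.02, 0, 0, 1, 0, -0.02, 0, 0, 1, 0, 0, 0, 0, 1, 0.05, 0, 0, 0, 1, 0.06, 0, 0, 0, 1, 0.06, 0, -0.02, 0, 1, 0.03, 0, -0.05, 0, 1, 0, 0, -0.05, 0, 1, 0, 0, 0, 0]'

```text
clock: 13.02
position: [0.472, -0.0141, 0.2453]
ee_rot: [-0.138, 3.136, -0.001]
force: [-0.4, -0.1, -1.0]
width: 0.257
```

```bash
python3 look.py g side top; python3 - <<'E'
from h import *
im=cv2.imread("pics/top_g.png");g=im[155:172,372:398].astype(float); ye=np.clip(g[...,1]-g[...,0]-20,0,None)
print([ (c+372,int(v)) for c,v in enumerate(ye.max(0))][8:15])
E
```

```text
13.03 world [ 0.472  -0.0141  0.2453] stand [-0.1087  0.0136  0.2453] yaw -3.0535 tz [ 0.003 -0.    -1.   ] F [-0.4 -0.1 -1. ] w 0.257 q [ 0.47  0.24 -0.66  1.86  0.16  1.09  1.41]
[(380, 79), (381, 77), (382, 74), (383, 24), (384, 0), (385, 0), (386, 0)]
```

View pics/top_gc.png

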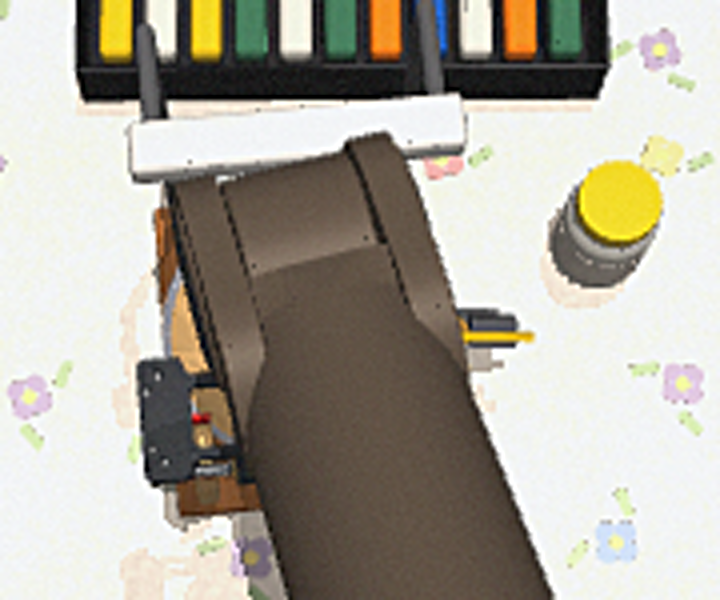

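View pics/side_gc.png

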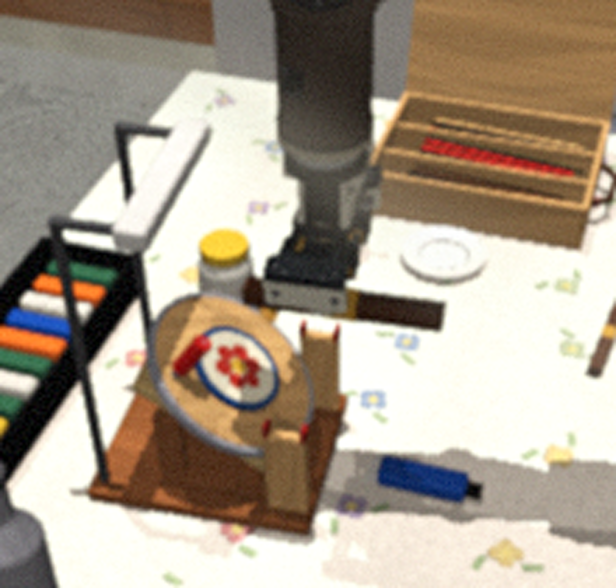

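Call:
apply_moves --targets '[1, 0, 0, 0, 0.111, 1, 0, 0, 0, 0.111, 1, 0, 0, 0, 0.111, 1, 0, 0, 0, 0.111, 1, 0, 0, 0, 0.111, 1, 0, 0, 0, 0.111, 1, 0, 0, 0, 0.111, 1, 0, 0, 0, 0.111, 1, 0, 0, 0, 0.111, 1, 0, 0, 0, 0, 1, -0.038, 0.035, 0.02, 0, 1, -0.038, 0.035, 0.03, 0, 1, 0, 0, 0.03, 0, 1, 0, 0, 0, 0, 1, 0, 0, 0, 0]'

```text
clock: 15.0
position: [0.5015, -0.0418, 0.2121]
ee_rot: [-2.118, -2.319, 0.0]
force: [0.1, 1.1, -0.6]
width: 0.257
```

```bash
python3 look.py i side wrist top
```

```text
15.0 world [ 0.5015 -0.0418  0.2121] stand [-0.0818 -0.0167  0.2121] yaw 1.6614 tz [-0.  0. -1.] F [ 0.1  1.1 -0.6] w 0.257 q [ 0.29  0.28 -0.39  1.86  0.13  1.02 -0.06]
```

View pics/wrist_i.png

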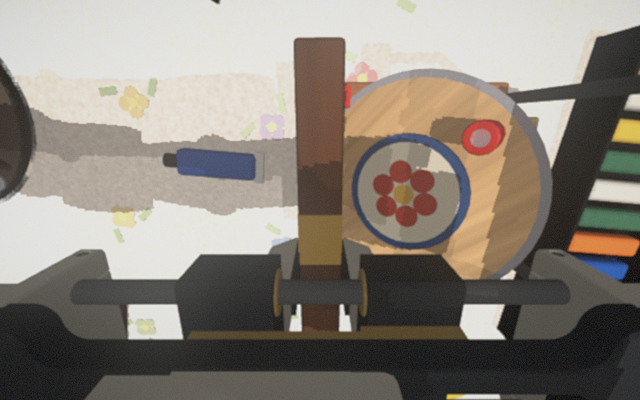

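View pics/side_ic.png

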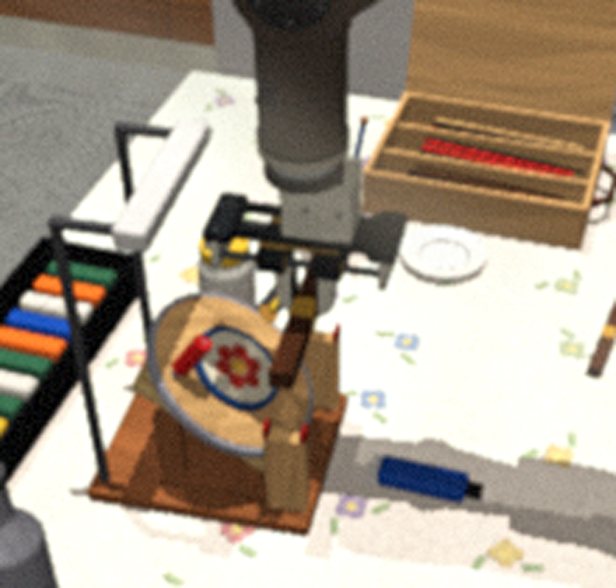

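View pics/top_ic.png

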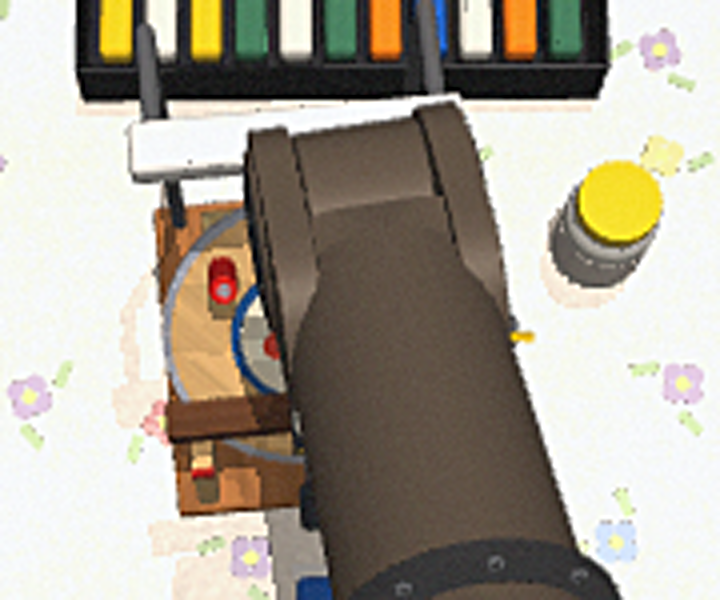

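```bash
cat > lip.py <<'E'
from h import *
from look import stand
import sys
o=np.array([.5815,-.0179,0]);Rz=R.from_euler('z',.0895).as_matrix()
im=cv2.imread(sys.argv[1]); W=cam("wrist")
for s in (1,-1):
  for dx in (.017,.021):
    for y in (.072,.088): print(s*dx,y,proj(W,o+Rz@[-.0806+s*dx,y,.137]).round(1))
hsv=cv2.cvtColor(im,cv2.COLOR_BGR2HSV); m=(((hsv[...,0]<8)|(hsv[...,0]>172))&(hsv[...,1]>140)&(hsv[...,2]>110)).astype(np.uint8); m[:,:280]=0;m[:,362:]=0;m[250:]=0
n,l,s,c=cv2.connectedComponentsWithStats(m); print(s[1:],c[1:])
cv2.imwrite("pics/lip.png",crop(im,270,20,380,180,3.7,1.3))
# saddles in stand frame from top0 lips
E
python3 lip.py pics/wrist_i.png
python3 - <<'E'
from h import *
from look import stand
im=cv2.imread("pics/top0.png");T=cam("top")
hsv=cv2.cvtColor(im,cv2.COLOR_BGR2HSV); m=(((hsv[...,0]<8)|(hsv[...,0]>172))&(hsv[...,1]>140)&(hsv[...,2]>60)).astype(np.uint8)
m[:178]=0;m[202:]=0;m[:,:290]=0;m[:,365:]=0
n,l,s,c=cv2.connectedComponentsWithStats(m)
for a,b in zip(s[1:],c[1:]):print(a,b.round(2),stand(onplane(T,b,.137)).round(4))
S=cam("side");im=cv2.imread("pics/side0.png")
hsv=cv2.cvtColor(im,cv2.COLOR_BGR2HSV); m=(((hsv[...,0]<8)|(hsv[...,0]>172))&(hsv[...,1]>140)&(hsv[...,2]>60)).astype(np.uint8)
m[:190]=0;m[245:]=0;m[:,:292]=0;m[:,:][:,325:]=0
n,l,s,c=cv2.connectedComponentsWithStats(m)
for a,b in zip(s[1:],c[1:]):print(a,b.round(2),stand(onplane(S,b,.131)).round(4))
E
```

```text
0.017 0.072 [[342.4 107.7]]
0.017 0.088 [[342.9  86. ]]
0.021 0.072 [[347.4 107.7]]
0.021 0.088 [[348.  86.]]
-0.017 0.072 [[299.9 107.7]]
-0.017 0.088 [[299.5  86. ]]
-0.021 0.072 [[294.9 107.7]]
-0.021 0.088 [[294.4  86. ]]
[[344  85   7  22 118]] [[347.31355932  95.11016949]]
[353 178   6   2  10] [355.9 178.6] [-0.0606 -0.0809  0.137 ]
[297 183   6   3   8] [299.38 184.  ] [-0.0608  0.0802  0.137 ]
[354 191   6   3  11] [356.36 192.27] [-0.1001 -0.0778  0.137 ]
[297 197   7   2  12] [300.   197.42] [-0.0995  0.0817  0.137 ]
[308 196   1   2   2] [308.  196.5] [-0.0633 -0.0808  0.131 ]
[319 198   2   2   3] [319.67 198.67] [-0.1013 -0.0782  0.131 ]
[292 212   1   2   2] [292.  212.5] [-0.0334  0.0012  0.131 ]
[294 230   2   5   8] [294.5 232. ] [-0.0616  0.0792  0.131 ]
[307 232   4   6  14] [308.36 234.14] [-0.1022  0.0794  0.131 ]
```

View pics/lip.png

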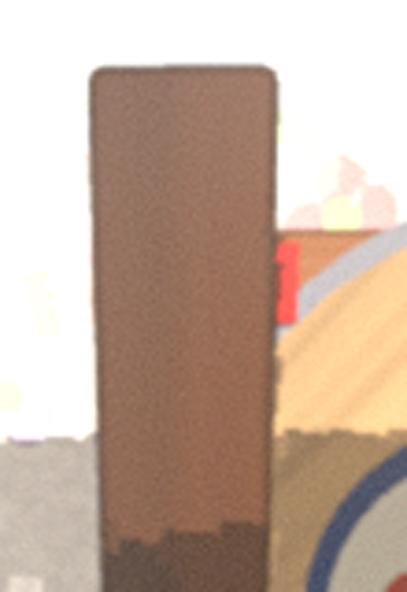

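```bash
python3 - <<'E'
from h import *
W=cam("wrist");st=arm.observe();Rm=R.from_rotvec(st["ee_rot"]).as_matrix()
im=cv2.imread("pics/wrist_i.png"); print([tuple(im[r,320]) for r in (33,35,37,39,41)],[ (r,int(im[r,320,2])) for r in range(205,270,4)])
for dx in (.1067,.1167,.1217,.0167,.0117,.0267):
    print(dx,[proj(W,st["position"]+Rm@[dx,y,-.017]).round(1).tolist()[0] for y in (-.012,.012)])
E
```

```text
[(np.uint8(226), np.uint8(226), np.uint8(227)), (np.uint8(229), np.uint8(230), np.uint8(230)), (np.uint8(141), np.uint8(146), np.uint8(152)), (np.uint8(70), np.uint8(82), np.uint8(104)), (np.uint8(84), np.uint8(95), np.uint8(121))] [(205, 78), (209, 77), (213, 74), (217, 135), (221, 128), (225, 133), (229, 127), (233, 130), (237, 129), (241, 129), (245, 128), (249, 128), (253, 125), (257, 130), (261, 124), (265, 77), (269, 70)]
0.1067 [[293.9, 59.2], [345.9, 59.2]]
0.1167 [[293.3, 34.6], [346.5, 34.6]]
0.1217 [[293.0, 21.8], [346.8, 21.8]]
0.0167 [[298.5, 238.1], [341.4, 238.1]]
0.0117 [[298.7, 246.3], [341.2, 246.2]]
0.0267 [[298.1, 221.4], [341.9, 221.4]]
```

Call:
apply_moves --targets '[1, 0, 0.004, 0.05, 0, 1, 0, 0, 0.05, 0, 1, 0, 0, 0.04, 0, 1, 0, 0, 0.025, 0, 1, 0, 0, 0, 0]'

```text
clock: 15.78
position: [0.503, -0.042, 0.1457]
ee_rot: [-2.119, -2.318, 0.001]
force: [0.6, -0.4, -0.6]
width: 0.259
```

```bash
python3 look.py j side wrist; python3 lip.py pics/wrist_j.png
```

```text
15.78 world [ 0.503  -0.042   0.1457] stand [-0.0803 -0.017   0.1457] yaw 1.6606 tz [-0.001  0.    -1.   ] F [ 0.6 -0.4 -0.6] w 0.259 q [ 0.27  0.36 -0.38  1.94  0.17  0.87 -0.1 ]
0.017 0.072 [[348.1 103. ]]
0.017 0.088 [[348.9  72.3]]
0.021 0.072 [[355.1 103. ]]
0.021 0.088 [[356.1  72.3]]
-0.017 0.072 [[288.7 103. ]]
-0.017 0.088 [[287.7  72.4]]
-0.021 0.072 [[281.7 103. ]]
-0.021 0.088 [[280.5  72.4]]
[[282  72   9  30 231]
 [350  72  11  30 276]] [[285.61038961  86.35497835]
 [354.50724638  86.39130435]]
```

View pics/wrist_j.png

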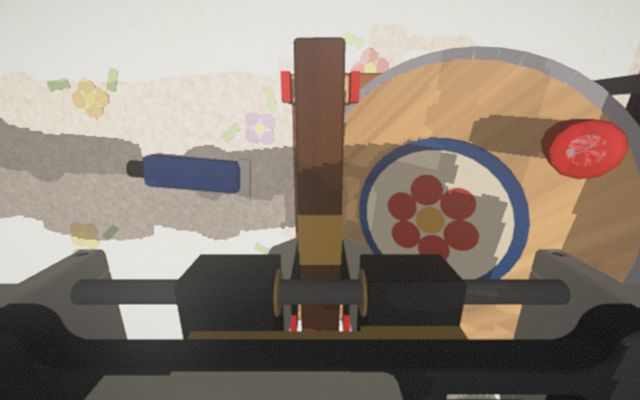

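View pics/side_jc.png

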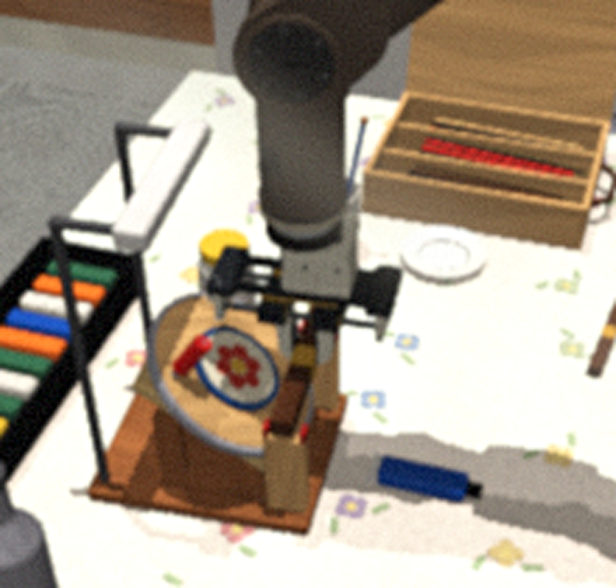

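Lips at columns 285.6 and 354.5 (middle 320.0) sit evenly about the bar's middle at 319.7. I'll lower it gently.

Call:
apply_moves --targets '[1, 0, 0, 0.012, 0, 1, 0, 0, 0.012, 0, 1, 0, 0, 0.008, 0, 1, 0, 0, 0, 0]'

```text
clock: 16.38
position: [0.5031, -0.042, 0.133]
ee_rot: [-2.119, -2.319, 0.001]
force: [-0.3, -0.3, -1.8]
width: 0.255
```

Call:
apply_moves --targets '[1, 0, 0, 0.005, 0, 1, 0, 0, 0, 0]'

```text
clock: 16.62
position: [0.5033, -0.042, 0.1312]
ee_rot: [-2.12, -2.319, 0.0]
force: [-0.2, -0.4, -0.8]
width: 0.257
```

Call:
apply_moves --targets '[1, 0, 0, 0.003, 0, 1, 0, 0, 0, 0]'

```text
clock: 16.88
position: [0.5034, -0.042, 0.1301]
ee_rot: [2.12, 2.319, 0.0]
force: [-0.1, 1.5, -1.2]
width: 0.257
```

Call:
apply_moves --targets '[1, 0, 0, 0.003, 0, 1, 0, 0, 0, 0]'

```text
clock: 17.12
position: [0.5034, -0.0421, 0.13]
ee_rot: [2.119, 2.318, -0.0]
force: [-4.1, 0.8, 14.3]
width: 0.253
```

Call:
apply_moves --targets '[1, 0, 0, 0.003, 0, 1, 0, 0, 0, 0]'

```text
clock: 17.38
position: [0.5034, -0.042, 0.13]
ee_rot: [2.119, 2.318, -0.0]
force: [-9.9, -0.2, 29.1]
width: 0.255
```

Seated: contact at TCP z=0.130, as expected. I'll ease the pressure and check before letting go.

Call:
apply_moves --targets '[1, 0, 0, -0.005, 0, 1, 0, 0, 0, 0]'

```text
clock: 17.62
position: [0.5036, -0.042, 0.1301]
ee_rot: [2.119, 2.318, 0.001]
force: [-2.2, -0.2, 8.4]
width: 0.258
```

```bash
python3 look.py k side wrist; python3 lip.py pics/wrist_k.png | tail -3
```

```text
17.62 world [ 0.5036 -0.042   0.1301] stand [-0.0798 -0.0171  0.1301] yaw 1.6605 tz [ 0.001 -0.    -1.   ] F [-2.2 -0.2  8.4] w 0.258 q [ 0.27  0.38 -0.37  1.96  0.18  0.84 -0.12]
[[280  66   7  34 213]
 [353  66   9  34 286]] [[282.68544601  83.12206573]
 [357.27272727  83.11538462]]
```

View pics/wrist_k.png

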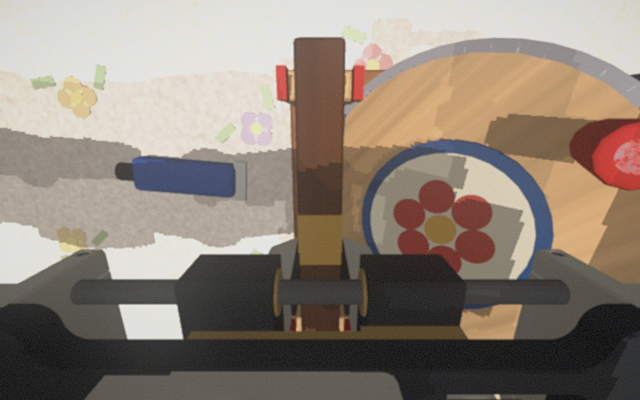

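View pics/side_kc.png

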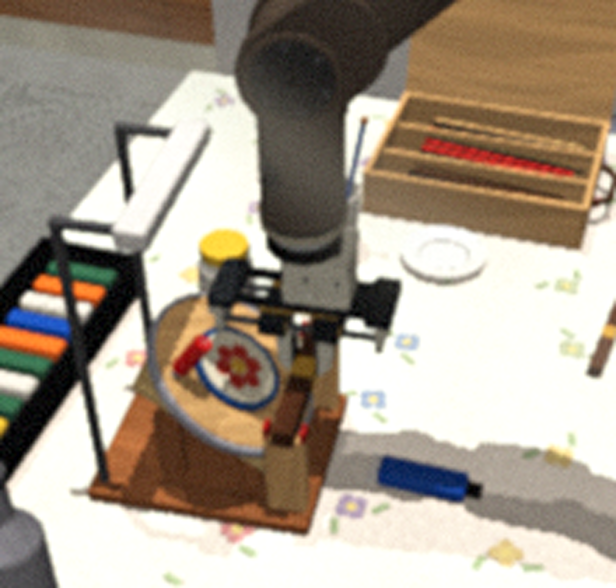

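The bar lies between the lips at both ends and is centred. Releasing with a small opening, then straight up.

Call:
apply_moves --targets '[0.6, 0, 0, 0, 0, 0.6, 0, 0, 0, 0, 0.6, 0, 0, 0, 0, 0.6, 0, 0, 0, 0]'

```text
clock: 18.23
position: [0.5033, -0.042, 0.1296]
ee_rot: [-2.119, -2.319, 0.0]
force: [-0.6, 0.7, -1.0]
width: 0.399
```

Call:
apply_moves --targets '[0.6, 0, 0, -0.02, 0, 0.6, 0, 0, -0.04, 0, 0.6, 0, 0, -0.07, 0, 0.6, 0, 0, -0.1, 0, 0.6, 0, 0, -0.1, 0, 0.6, 0, -0.1, -0.1, 0, 0.6, 0, -0.1, 0, 0, 0.6, 0, -0.1, 0, 0, 0.6, -0.1, -0.1, 0, 0, 0.6, -0.1, -0.1, 0, 0, 0.6, -0.1, 0, 0, 0, 0.6, -0.1, 0, 0, 0, 0.6, -0.1, 0, 0, 0, 0.6, -0.1, 0, 0, 0, 0.6, 0, 0, 0, 0]'

```text
clock: 20.1
position: [0.3254, -0.3013, 0.3026]
ee_rot: [2.123, 2.314, -0.0]
force: [-0.0, 0.3, -0.3]
width: 0.4
```

```bash
python3 look.py l side top; python3 - <<'E'
from h import *
im=cv2.imread("pics/top_l.png");g=im[155:172,372:398].astype(float); ye=np.clip(g[...,1]-g[...,0]-20,0,None)
print([ (c+372,int(v)) for c,v in enumerate(ye.max(0))][8:15])
E
```

```text
20.1 world [ 0.3254 -0.3013  0.3026] stand [-0.2804 -0.2594  0.3026] yaw 1.657 tz [ 0.001 -0.001 -1.   ] F [-0.   0.3 -0.3] w 0.4 q [ 0.68  0.08 -0.06  1.86  0.    1.2   0.71]
[(380, 76), (381, 75), (382, 74), (383, 23), (384, 0), (385, 0), (386, 0)]
```

View pics/side_lc.png

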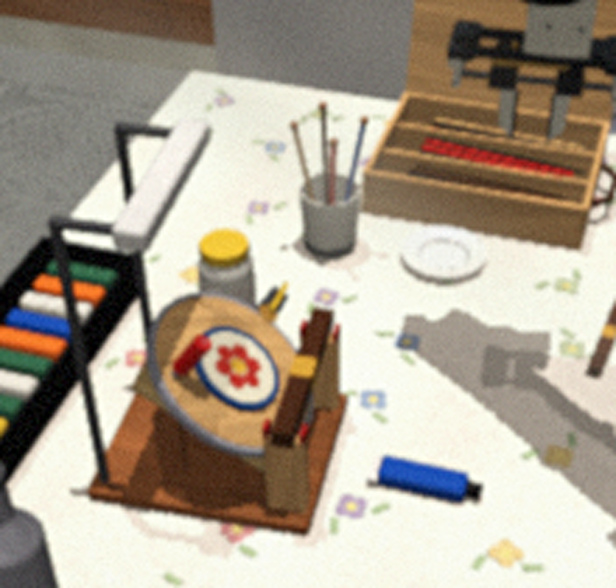

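View pics/top_lc.png

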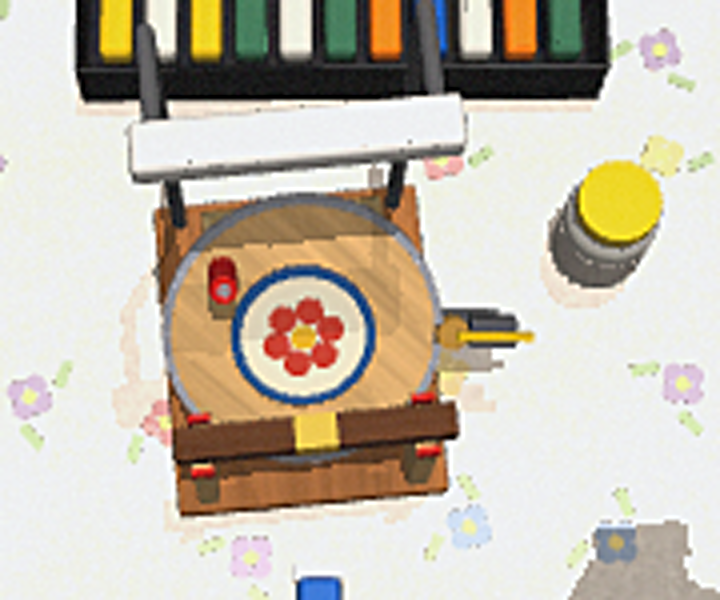

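```bash
python3 - <<'E'
from h import *
from look import stand
T=cam("top")
print("band mid, stand:",stand(onplane(T,(318/4+250-.4,430/4+80-.4),.147)).round(4))
st=arm.observe();print(np.abs(st["dq"]).max(),st["force"])
print(arm.sign_off())
E
```

```text
band mid, stand: [-0.08   -0.0024  0.147 ]
0.017994644589990963 [-0.05378102  0.84316163  0.33610111]
the job is handed in; nothing more can be done
None
```

The turntable is in its notch, the hand-rest bar is seated in both saddles, and I handed the job in at about 20 s with the robot clear. No verdict is reported back.

**How I did it:** The moves can only turn the tool about its own axis, so I could not tilt the gripper to come in along the handle's slant. A vertical gripper on the handle would have hit the lamp. Instead I gripped the largest bar about 16 mm off its middle and used its end, reaching under the lamp, to push the red handle anticlockwise until the catch dropped. I then backed off, turned the bar across the saddles, lowered it until it touched, checked, let go and moved away.

**Last checks:**
- **Catch:** the end of its yellow bar moved about 1.3 px, roughly 3.5 mm, inward and stayed there through all later pictures. The last top view shows the roller in the rim. The push force dipped and then rose again as it dropped in.
- **Bar:** it lies between the red lips at both ends. Its middle is about 0.5 mm across and 2.4 mm along from the centre between the saddles. It made contact at the expected height while still gripped; my pressing then briefly reached 29 N, and I eased it to about 8 N before release.
- **Bystanders:** the jar, pot, plate and blue tube look unmoved in the final pictures. I did not measure any bystander; the flask is only partly in view, and the green case and yellow tube are outside the final crops, though the arm never went near any of them.

**Disagreement:** the camera views disagreed by about 2 mm on where the saddles are. The close-up wrist view settled it and no check failed.

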